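Clear the jammed ink-jar magazine

ROBOT

A 7-joint arm with a two-finger parallel gripper is mounted at the origin on the work surface; the furniture and walls round the work are solid. World frame = base frame: x ahead of the robot, y to its left, z up, the work surface at z = 0. Lengths are in mm, angles in degrees, forces in N, time in s.
With the tool pointing down it reaches from about 400 to 850 mm from the base axis. Payload 10.4 kg.
Tool frame: the origin (TCP) lies on the centre line of the jaws, within the pads' length; the fingertips stand ahead of it and the grasp point (between the pads) lies 11 mm behind it (ctrl.tip_reach is the z of the fingertips in the tool frame, in mm); z points along the fingers, y is the line along which they close (so a half turn about z gives the same grasp; the last joint's range is limited). The gripper opens to 87 mm and grips with 3 to 60 N. Pads are 19 mm wide; open, the fingers measure 117 mm over their backs; the gripper's body (75 mm by 190 mm) begins 51 mm behind the grasp point.
Start: joints at [-71.998, 19.034, -3.707, 83.658, 1.238, 77.344, -5.071], TCP at [206.53, 589.912, 230.576] pointing down, gripper open.
Joint ranges: [-148.97, 148.97], [-28.65, 121.19], [-84.17, 76.75], [9.2, 138.47], [-72.65, 252.65], [3.7, 117.97], [-149.18, 149.18]. Speed limits (degrees/s): [127.2, 127.2, 159.86, 159.86, 180, 180, 180].

INTERFACE

Orientations are given as a 3x3 rotation matrix whose columns are the frame's x, y, z axes.
In Python, from workcell import ctrl gives the robot as it stands.
- The arm moves only by the tool move_arm, never from a script. Its argument "commands" is a list of rows, each a list of 5 numbers: the shift along the tool's x, y, z as a fraction of full scale, then the turn about the tool's z as a fraction of full scale, then the closure, from 0 (fully open) to 1 (shut). A call has 1 to 8 rows; each row shifts and turns the commanded pose from where the row before left it, along the tool's axes as they then stand; what a row does not reach is not made up. Full scale, the value 1, is 200 mm for a shift and 2 pi rad for a turn. A row lasts 1/10 s, in which the tool goes at most 50 mm and 8.59 degrees, less where a joint would pass 70% of its speed; a pose out of reach is approached as far as the arm can. A call with a number of a shift or a turn outside -1 to 1 is refused whole. A call with a gripper value outside its range is refused whole. The fingers move at their own pace and stop on an object; "squeeze" is the grip in N (left out, the last holds). Time passes only in rows, so rows that do not move let the fingers close. It gives the time, the measured TCP pose, the force, the opening and the grip force at its end, in the units of the state.
- ctrl.get_state(): the state, without advancing time (a new reading comes with each control period).
- ctrl.camera(name): name is "scene" or "side" or "wrist"; returns the picture (420x560x3 uint8, red, green, blue); there is no depth.
- ctrl.camera_params(name): a dict with "mtx" (3x3 intrinsics, pixels), "extrinsics" (4x4, takes a point from camera to world coordinates). Camera axes: x right, y up, looking along -z (the intrinsics and any distortion apply to the point x, -y, -z); pixel columns grow to the right and rows downward; lengths in mm; the calibration is good to about 2 mm. A picture is of the moment at which its call begins: read the wrist's pose just before it. camera_params takes no time and is no camera call; for the wrist camera it gives the pose at the moment of the call.
- ctrl.sign_off(): hands the job in; it is judged then, once.
Trained networks look in the newest picture that a camera, given by its name, has taken for a name from the list of things; names that differ only in an ending like _2 or _b are one class to them, and where a whole thing is asked for, a point or a joint stands for the part that bears it (a point fixed in the world has none). Each returns a list of dicts, best first, with "p" (0 to 1); they miss things now and then, are a little off and sometimes report something else, mostly with a low value. They report only what shows in the picture. A call takes as long as a camera call. They do not tell look-alikes from the thing itself.
- ctrl.recognise(camera, name): "xyz" ([x, y, z] in mm, in world coordinates, good to about 4 mm: the middle of the surface that is visible of it).
- ctrl.outline_of(camera, name): "mask" (420x560 bool, what is visible of it).
The state is a dict: "time_s": time; "q": joint angles; "joint_velocities": joint speeds; "joint_efforts": joint torques, N m; "eef_pos": TCP position; "orientation": TCP orientation; "ft_force": force on the tool from outside, world axes, zero at the start; "wrist_torque": the same for the moment, N m; "width": finger opening in mm; "finger_force": force on a finger pad.
Only numpy, scipy, OpenCV 4.12 (cv2) and the standard library are available. Lean on these libraries where they do the work, as an engineer would, in place of code of your own. Each camera call takes 0.05 s, during which the arm holds its last target. There are 200 camera calls.

TASK

The ink-jar magazine is jammed: one jar has cut in beside the queue and bridges the mouth of the narrow lane. Nudge that jar back along the slanted shoulder until it is felt to come up firmly against the outer rail of the loading bay, then take the follower by its knob and run the two queued jars down the lane until they are closed up and snug under light pressure between the end stop and the follower's paddle, and let go. The jars are glass: push gently, by feel, keep every jar standing on the magazine, and leave the fourth jar and everything round about alone.

Things in the scene. Friction and masses are not known exactly. Their poses are not given: they have to be found in the camera images.
- magazine: Jar magazine fixed to the bench: grey plate 272 x 180 mm, top 8 mm above the bench, with round steel guide rails. Origin at bench level, on the lane's centre line at the lane's mouth; x = flow direction (follower to end stop), y from the loading bay (robot's side) to the straight far rail, z up. Jars stand on the plate (z = 8 mm). Lane (x > 0) 46.5 mm wide; bay (x < 0) with two rows, the queue in line with the lane
- mouth_corner (a point): Corner where the near rail of the lane meets the 45 degree shoulder, on the face that touches jars, 49 mm above the bench. Magazine frame, mm: far rail face y = +23 all along; near lane rail face y = -23.5 for x > 0; this corner (0, -23.5); the shoulder slants from it back and outward, along (-1, -1). Rails are 8 mm thick, in pairs centred 23 and 49 mm up; posts outside them reach z = 59
- bay (a point): Middle of the empty place in the bay's second row, on the plate, where the blocking jar belongs (magazine frame -62, -56). Not measured, to be found by feel: the bay's outer rail, parallel to x, from the shoulder's end back to x = -160 mm, is adjustable and set with its face at y = -72 to -84 mm; it is firmly clamped. A thin divider rail (5 mm, y = -24.5) parts the rows behind x = -70 mm
- lane_end (a point): Middle of the lane's end, on the plate (magazine frame 58, 0). Not measured, to be found by feel: the flat face of the end stop, 46 mm high, firmly clamped across the lane with its face at x = 48 to 68 mm
- follower (a joint): Travel of the follower along the lane, in m: 0 is fully back, growing toward the end stop (0.15 at most). A friction brake of about 6 N (plus some drag when moved fast) holds it where it is left and keeps the jars under the light pressure they were left with; each jar adds up to 1 N of drag. There is no spring
- follower_knob (a point): Middle of the black cylindrical knob on the follower, 24 mm across, from 71 to 96 mm above the bench; grip it from above. The knob stands 14 mm behind the paddle's face. Under it, up to 66 mm above the bench, a flat arm leads to the carriage on the rod behind the far rail
- follower_face (a point): Middle line of the flat front face of the follower's white paddle (34 mm wide, 14 to 58 mm above the bench), at 49 mm above the bench: the face that pushes the last jar
- jar_block: The jar that blocks the mouth, between the shoulder and the first queued jar. All four jars are alike: white glass, blue screw lid, 46 mm high, 42 mm across at the lid (36 to 46 mm above the foot), 40 mm below it, about 0.11 kg, closed. Origin: centre of the foot. Jars, rails, stop and paddle meet at the lids. If the follower is pushed before this jar is out of the way, it wedges fast
- jar_lead: First jar of the queue, which stands in line with the lane (alike). The glass stands at most 12 N from a finger on any jar and 18 N along the queue, at the paddle or the end stop
- jar_last: Second and last jar of the queue, next to the follower's paddle (alike)
- jar_side: Fourth jar, standing farther back in the loading bay's second row by the outer rail; leave it alone (alike)
- ink_pot_black: Brown ink pot with black lid, 66 mm across, 62 mm high, on the bench; leave it alone. Origin: centre of its foot
There are look-alikes about, which are no part of the job. Leave any red or turquoise look-alike of the jar_block alone.

How it is judged:
By the outcome, as a careful person would: the job done as asked, in the order asked, and still so for the second after the job is handed in, with the robot touching nothing.
It also fails if it takes over 72 s, if anything falls off the work surface, if the arm or the gripper's body presses on something with over 40 N, if the wrist force passes 120 N, or if a joint passes its speed limit or range.

## Working session

There is one attempt and no reset: what is moved stays moved. The work goes in short steps, Python scripts to look and compute and a tool call to move; the robot and the scene stay as the last step left them, time stands still between calls to the robot, and variables do not carry over. Pictures are saved under pics/ and viewed, at most 10 in all, crops included, and the job is handed in when it is done.

Besides the shell and the picture viewer there is one more tool, called after ">>>" by a JSON object that holds its "method" and its "body", one argument or row to a line. move_arm: Moves the arm, as the interface text tells. Shift numbers are shares of 200 mm and turn numbers shares of 2 pi rad, none past 1 either way. Its arguments: {"type":"object","properties":{"commands":{"type":"array","items":{"type":"array","items":{"type":"number","minimum":-1,"maximum":1}}},"squeeze":{"type":"number"}},"required":["commands"]}

```bash
ls; mkdir -p pics; python3 - <<'E'
from workcell import ctrl
import cv2,numpy as np
np.set_printoptions(precision=2,suppress=True)
s=ctrl.get_state(); print(s); print(ctrl.tip_reach)
ims=[]
for c in ["scene","side"]:
    im=ctrl.camera(c); cv2.imwrite(f"pics/{c}0.png",im[:,:,::-1])
    for n in ["magazine","jar_block","follower_knob","follower_face","ink_pot_black"]:
        for d in ctrl.recognise(c,n): print(c,n,np.round(d["xyz"],1),round(d["p"],2))
    p=ctrl.camera_params(c); print(p["mtx"],p["extrinsics"])
E
```

```text
pics
{'time_s': 0.0, 'q': array([-72.  ,  19.07,  -3.71,  83.71,   1.24,  77.34,  -5.07]), 'joint_velocities': array([0.08, 0.11, 0.01, 0.11, 0.08, 0.  , 0.06]), 'joint_efforts': array([  0.  , -62.33,   0.02, -38.99,  -0.06,   0.04,   0.  ]), 'eef_pos': array([206.41, 589.52, 229.75]), 'orientation': array([[-0.94,  0.33, -0.  ],
       [ 0.33,  0.94, -0.  ],
       [-0.  , -0.  , -1.  ]]), 'ft_force': array([-0.87, -0.03, -0.  ]), 'wrist_torque': array([-0.01,  0.03, -0.02]), 'finger_force': 0.0, 'width': 87.11736673237294}
8.0
scene magazine [424.5 222.9  23.7] 0.94
scene jar_block [388.6 239.7  55.3] 0.76
scene jar_block [437.1  35.7  39.1] 0.69
scene jar_block [458.9 451.   45.5] 0.61
scene follower_knob [432.4 352.1  68.6] 0.98
scene follower_face [428.7 359.1  63.3] 0.69
scene ink_pot_black [461.4 -68.8  64.2] 0.8
[[467.14   0.   281.54]
 [  0.   467.14 204.62]
 [  0.     0.     1.  ]] [[   1.     -0.04    0.05  468.76]
 [   0.06    0.64   -0.77 -570.32]
 [   0.      0.77    0.64  687.85]
 [   0.      0.      0.      1.  ]]
side magazine [414.9 258.6  29.3] 0.84
side jar_block [455.7 444.8  43. ] 0.68
side jar_block [385.7 242.8  53.7] 0.63
side jar_block [438.1  39.6  48. ] 0.63
side jar_block [414.8 264.5  23.2] 0.44
side follower_knob [429.2 361.1  71.1] 0.84
side follower_face [428.1 361.5  66.5] 0.88
side follower_face [358.7 329.7  56.5] 0.65
side ink_pot_black [452.6 -61.   62.2] 0.94
side ink_pot_black [427.  358.9  66. ] 0.32
[[521.51   0.   282.52]
 [  0.   521.51 213.95]
 [  0.     0.     1.  ]] [[   0.95    0.27   -0.15  235.  ]
 [  -0.3     0.83   -0.48 -402.71]
 [  -0.01    0.5     0.87 1123.15]
 [   0.      0.      0.      1.  ]]
```

View pics/scene0.png

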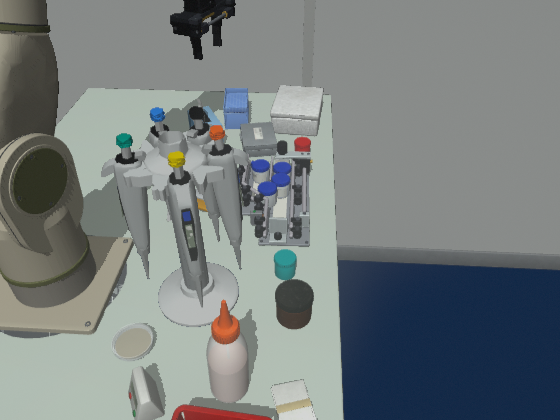

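View pics/side0.png

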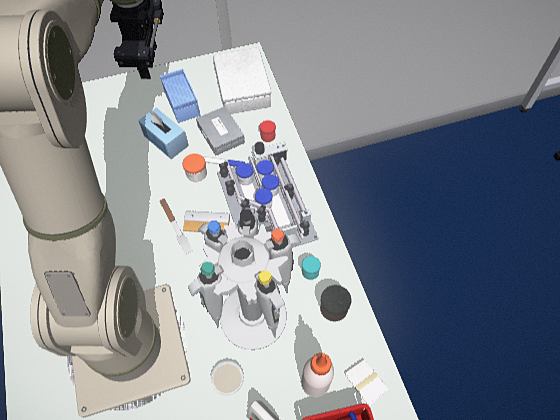

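Side view: magazine at about (268,190), four blue-lidded jars at (244,170), (265,167), (270,182), (263,196); black knob at (259,148); red look-alike at (267,130); turquoise one at (311,266). The pipette stand at (245,270) is a tall obstacle.

```bash
cat > h.py <<'E'
from workcell import ctrl
import cv2,numpy as np
np.set_printoptions(precision=2,suppress=True)
def ray(P,u,v,z):
    K,E=P["mtx"],P["extrinsics"]
    d=E[:3,:3]@np.array([(u-K[0,2])/K[0,0],-(v-K[1,2])/K[1,1],-1]); o=E[:3,3]
    return o+d*(z-o[2])/d[2]
def proj(P,p):
    K,E=P["mtx"],P["extrinsics"]
    c=E[:3,:3].T@(np.asarray(p,float)-E[:3,3]); c=c*[1,-1,-1]
    w=K@c; return w[:2]/w[2]
def blue(im):
    h=cv2.cvtColor(im,cv2.COLOR_RGB2HSV)
    return ((h[...,0]>112)&(h[...,0]<130)&(h[...,1]>170)&(h[...,2]>60)).astype(np.uint8)
E
python3 - <<'E'
from h import *
im=cv2.imread("pics/side0.png"); c=im[110:260,190:340]
a=cv2.resize(c,(600,600),interpolation=cv2.INTER_CUBIC)
im=cv2.imread("pics/scene0.png"); c=im[125:255,225:325]
b=cv2.resize(c,(461,600),interpolation=cv2.INTER_CUBIC)
cv2.imwrite("pics/crop.png",cv2.resize(np.hstack([a,b]),(800,452)))
for n in ["side","scene"]:
    im=cv2.imread(f"pics/{n}0.png")[:,:,::-1]; P=ctrl.camera_params(n)
    k,l,st,ce=cv2.connectedComponentsWithStats(blue(im))
    for i in range(1,k):
        if st[i,4]>40: print(n,ce[i],st[i],ray(P,*ce[i],52))
E
```

```text
scene [259.71 164.55] [252 161  17  11 106] [359.93 334.55  52.  ]
scene [279.06 167.73] [274 164  13   8  52] [406.53 324.48  52.  ]
scene [280.76 178.46] [272 174  17  10  79] [413.22 282.72  52.  ]
scene [265.98 187.28] [259 183  17  11 115] [382.54 247.9   52.  ]
```

View pics/crop.png

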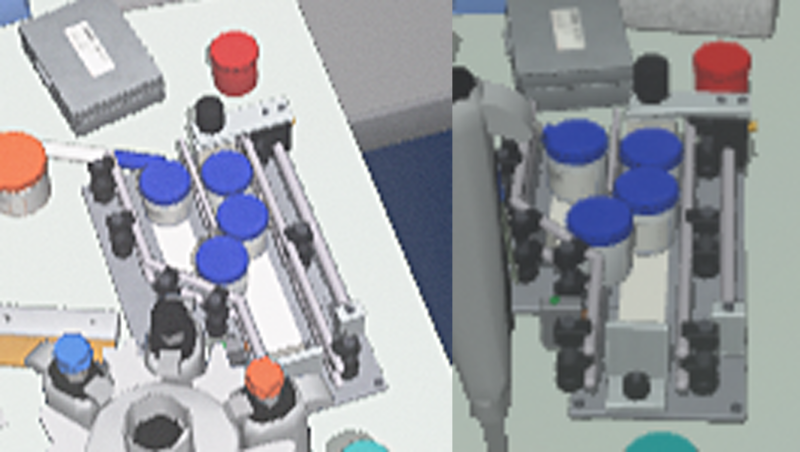

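```bash
python3 - <<'E'
from h import *
S=ctrl.camera_params("side");C=ctrl.camera_params("scene")
def tri(a,b):
    A=[];y=[]
    for P,(u,v) in((S,a),(C,b)):
        o=P["extrinsics"][:3,3];d=ray(P,u,v,0)-o;d/=np.linalg.norm(d);M=np.eye(3)-np.outer(d,d);A.append(M);y.append(M@o)
    return np.linalg.lstsq(np.vstack(A),np.hstack(y),rcond=None)[0]
for n,a,b in [("orange",(278,237),(217,131)),("yellow",(264,278),(177,160)),("green",(208,268),(124,141)),("blue",(214,229),(157,115)),("black",(247,215),(198,115)),("knob",(190+209/3.013,110+112/3.013),(225+(651-452)/3.477,125+75/3.477))]: print(n,tri(a,b))
print("side end-far",ray(S,317.1,238.4,8)); print("scene end near/far",ray(C,259.5,244.4,8),ray(C,309.3,243.5,8))
for n,p in [("side",(164,184)),("last",(226,172)),("lead",(242,215)),("block",(221,262))]: print(n,ray(S,190+p[0]/3.013,110+p[1]/3.013,54))
E
```

```text
orange [344.28 -20.56 354.26]
yellow [301.72 -79.92 345.1 ]
green [218.68 -35.69 343.69]
blue [246.38  29.9  347.84]
black [306.08  40.06 344.87]
knob [411.63 365.17  84.78]
side end-far [480.07 118.3    8.  ]
scene end near/far [380.27 112.09   8.  ] [482.65 121.21   8.  ]
side [361.04 328.69  54.  ]
last [413.08 324.51  54.  ]
lead [413.28 279.8   54.  ]
block [384.2 242.   54. ]
```

>>> {"method": "move_arm", "body": {
  "commands": [
    [-0.174,-0.15,0,0,0],
    [-0.174,-0.15,0,0,0],
    [-0.174,-0.15,0,0,0],
    [-0.174,-0.15,0,0,0],
    [-0.174,-0.15,0,0,0],
    [-0.174,-0.15,0,0,0],
    [-0.174,-0.15,0,0,0],
    [-0.174,-0.15,0,0,0]
  ]
}}

```text
time_s: 1.4
eef_pos: [390.7, 269.7, 230.9]
orientation: [[-0.944, 0.33, 0.001], [0.33, 0.944, 0.001], [-0.0, 0.001, -1.0]]
ft_force: [0.7, 1.0, -0.6]
width: 87.2
finger_force: 0.0
```

```bash
python3 - <<'E'
from h import *
P=ctrl.camera_params("wrist"); im=ctrl.camera("wrist"); cv2.imwrite("pics/w1.png",im[:,:,::-1])
print(P, ctrl.get_state()["eef_pos"])
b=blue(im); k,l,st,ce=cv2.connectedComponentsWithStats(b)
for i in range(1,k):
    if st[i,4]>150: print(ce[i],st[i],ray(P,*ce[i],54))
for n in ["jar_block","follower_knob","follower_face"]:
    for d in ctrl.recognise("wrist",n): print(n,d["xyz"],d["p"],proj(P,d["xyz"]))
E
```

```text
{'mtx': array([[335.95,   0.  , 276.03],
       [  0.  , 335.95, 208.33],
       [  0.  ,   0.  ,   1.  ]]), 'extrinsics': array([[  0.33,  -0.91,  -0.26, 319.31],
       [  0.94,   0.32,   0.09, 294.08],
       [  0.  ,  -0.28,   0.96, 383.82],
       [  0.  ,   0.  ,   0.  ,   1.  ]])} [394.89 262.53 231.03]
[373.73 107.36] [363  86  22  44 523] [346.89 382.01  54.  ]
[332.76 135.5 ] [ 311  116   43   44 1054] [358.99 338.21  54.  ]
[341.67 192.48] [320 168  41  42 833] [415.97 330.55  54.  ]
[255.71 192.19] [236 171  42  38 883] [386.96 248.86  54.  ]
[296.65 201.06] [277 184  41  39 901] [409.42 284.89  54.  ]
jar_block [385.2, 254.4, 55.5] 0.95 [260.21 189.14]
jar_block [429.7, 64.3, 19.7] 0.85 [124.37 268.51]
jar_block [450.5, 453.3, 44.4] 0.65 [463.93 182.65]
follower_knob [423.8, 364.0, 67.3] 0.82 [379.76 191.97]
follower_face [424.1, 364.2, 69.1] 0.71 [380.6  192.63]
```

View pics/w1.png

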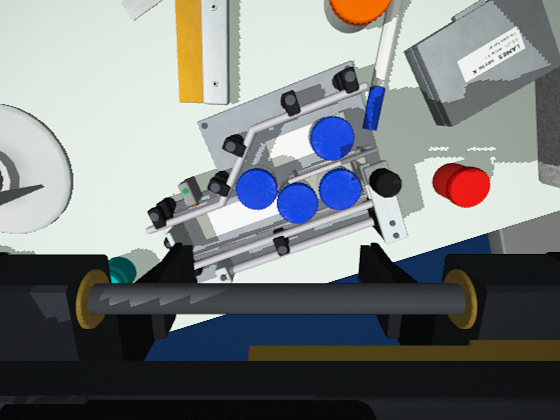

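Wrist view: jar_side (333,136), jar_last (341,190), jar_lead (297,202), jar_block (256,189) against the shoulder; shoulder from about (224,200) to (250,135); knob (385,183). Candidates: the four blue-lid jars, red (465,185), turquoise (122,270) – the blocker is (256,189). Close crop to check and to fit the frame.

```bash
python3 - <<'E'
from h import *
im=ctrl.camera("wrist");P=ctrl.camera_params("wrist"); print(ctrl.get_state()["eef_pos"],P["extrinsics"][:3,3])
np.savez("P1.npz",**P); cv2.imwrite("pics/w2.png",im[:,:,::-1])
# rectify at z=49 plane: world x 300..520 , y 100..420 ; image col <- world -y (flow right), row <- world -x(far up)
s=2.4
def px(x,y): return [(420-y)*s,(520-x)*s]
W=[(300,100),(300,420),(520,420),(520,100)]
src=np.float32([proj(P,(x,y,49)) for x,y in W]);dst=np.float32([px(*w) for w in W])
H=cv2.getPerspectiveTransform(src,dst); o=cv2.warpPerspective(im,H,(int(320*s),int(220*s)),flags=cv2.INTER_CUBIC)
o=o.copy()
for x in range(300,520,20): cv2.line(o,tuple(map(int,px(x,420))),tuple(map(int,px(x,416 if x%100 else 408))),(255,0,0),1)
for y in range(100,420,20): cv2.line(o,tuple(map(int,px(300,y))),tuple(map(int,px(304 if y%100 else 312,y))),(255,0,0),1)
cv2.imwrite("pics/r2.png",o[:,:,::-1])
b=blue(im); k,l,st,ce=cv2.connectedComponentsWithStats(b)
for i in range(1,k):
    if st[i,4]>150:
        m=(l==i).astype(np.uint8); 
        c,_=cv2.findContours(m,0,cv2.CHAIN_APPROX_NONE); (cc,r)=cv2.minEnclosingCircle(c[0]); print(ce[i],cc,ray(P,*ce[i],54),ray(P,*cc,52))
E
```

```text
[389.68 271.97 230.72] [318.42 296.38 383.69]
[372.72 107.75] (372.1060485839844, 108.28787994384766) [345.85 383.24  54.  ] [346.3  383.09  52.  ]
[331.47 136.18] (330.9456481933594, 138.45652770996094) [358.14 339.09  54.  ] [360.28 338.25  52.  ]
[254.61 192.12] (255.4449005126953, 189.24081420898438) [385.46 250.12  54.  ] [383.34 251.67  52.  ]
[340.8  192.76] (338.7203369140625, 189.2796630859375) [414.86 331.89  54.  ] [411.27 331.13  52.  ]
[295.95 201.72] (295.97845458984375, 203.1746368408203) [408.76 286.26  54.  ] [410.78 285.74  52.  ]
```

View pics/r2.png

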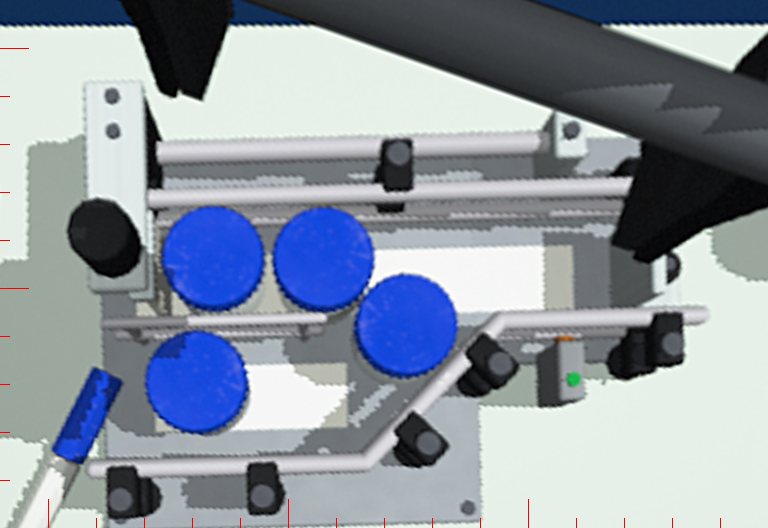

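Crop confirms: blocker at r2 px (406,326) leaning between shoulder and lead jar; shoulder corner px (495,312) → magazine origin ≈ world (413.5, 214.4), flow ≈ (0.027,-1). Turn the tool's y along the shoulder and close the fingers.

>>> {"method": "move_arm", "body": {
  "commands": [
    [0,0,0.06,-0.02285,1],
    [0,0,0.06,-0.02285,1],
    [0,0,0.06,-0.02285,1],
    [0,0,0.06,-0.02285,1],
    [0,0,0.06,-0.02285,1],
    [0,0,0.06,-0.02285,1],
    [0,0,0.06,-0.02285,1],
    [0,0,0.06,-0.02285,1]
  ],
  "squeeze": 5
}}

```text
time_s: 2.45
eef_pos: [389.0, 273.1, 134.0]
orientation: [[-0.682, -0.732, -0.0], [-0.732, 0.682, 0.0], [-0.0, 0.0, -1.0]]
ft_force: [-0.6, -0.1, -0.8]
width: 31.1
finger_force: 0.0
```

>>> {"method": "move_arm", "body": {
  "commands": [
    [0,0,0,0,1],
    [0,0,0,0,1]
  ]
}}

```text
time_s: 2.65
eef_pos: [389.4, 272.3, 134.7]
orientation: [[-0.69, -0.724, -0.0], [-0.724, 0.69, -0.0], [0.0, 0.0, -1.0]]
ft_force: [-0.6, 0.2, 0.1]
width: 15.1
finger_force: 0.0
```

```bash
cat >> h.py <<'E'
O=np.array([413.5,214.4]); a=0.027; X=np.array([a,-1])/np.hypot(1,a); Y=np.array([1,a])/np.hypot(1,a)
def w2m(p): d=np.asarray(p)[:2]-O; return np.array([d@X,d@Y])
def m2w(m): return O+m[0]*X+m[1]*Y
def go(m,z):
    s=ctrl.get_state(); t=np.r_[m2w(m),z]; R=s["orientation"]; e=R.T@(t-s["eef_pos"])
    print("pos",s["eef_pos"],"mag",w2m(s["eef_pos"]),"F",s["ft_force"],"yaw",np.degrees(np.arctan2(R[1,1],R[0,1])),"shift mm",e,"frac",e/200)
E
python3 - <<'E'
from h import *
go((-8,.5),110); print(ctrl.get_state()["q"],ctrl.get_state()["width"])
E
```

```text
pos [389.45 272.33 134.71] mag [-58.56 -22.48] F [-0.58  0.2   0.05] yaw 136.35949132124216 shift mm [ 19.32 -52.07  24.7 ] frac [ 0.1  -0.26  0.12]
[-49.05   4.63   8.98 113.03  -0.83  62.41  96.64] 15.126914371055886
```

>>> {"method": "move_arm", "body": {
  "commands": [
    [0.025,-0.065,0.03,0,1],
    [0.025,-0.065,0.03,0,1],
    [0.025,-0.065,0.03,0,1],
    [0.025,-0.065,0.03,0,1],
    [0,0,0,0,1],
    [0,0,0,0,1],
    [0,0,0,0,1]
  ]
}}

```text
time_s: 3.35
eef_pos: [413.8, 222.3, 111.2]
orientation: [[-0.688, -0.726, 0.001], [-0.726, 0.688, 0.001], [-0.001, 0.0, -1.0]]
ft_force: [-0.5, 0.3, 0.4]
width: 0.5
finger_force: 0.0
```

```bash
python3 - <<'E'
from h import *
go((-8,.5),50); print(ctrl.get_state()["width"])
a=ctrl.camera("scene"); b=ctrl.camera("wrist"); 
c=cv2.resize(a[100:270,200:340],(461,560)); cv2.imwrite("pics/pre.png",cv2.resize(np.hstack([c,cv2.resize(b,(747,560))]),(800,371))[:,:,::-1])
E
```

```text
pos [413.85 222.33 111.2 ] mag [-7.91  0.56] F [-0.51  0.33  0.36] yaw 136.51104866594233 shift mm [ 0.05  0.09 61.2 ] frac [0.   0.   0.31]
0.5143146132032823
```

View pics/pre.png

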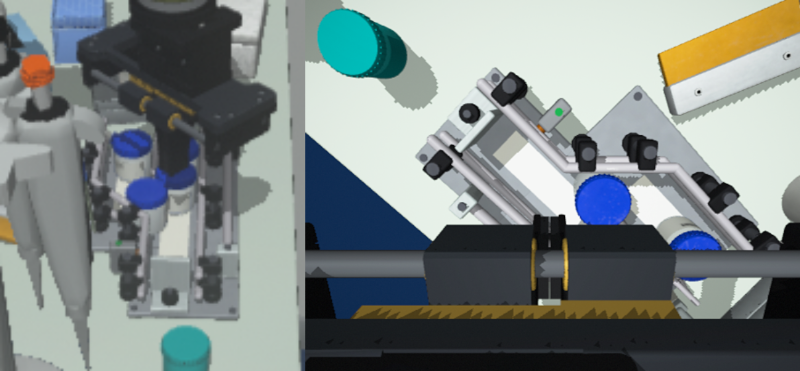

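>>> {"method": "move_arm", "body": {
  "commands": [
    [0,0,0.08,0,1],
    [0,0,0.08,0,1],
    [0,0,0.03,0,1],
    [0,0,0.03,0,1],
    [0,0,0,0,1]
  ]
}}

```text
time_s: 3.95
eef_pos: [413.7, 221.2, 66.3]
orientation: [[-0.688, -0.726, -0.0], [-0.726, 0.688, -0.0], [0.001, 0.0, -1.0]]
ft_force: [0.3, -0.2, 0.6]
width: 0.4
finger_force: 0.0
```

>>> {"method": "move_arm", "body": {
  "commands": [
    [0,0,0.03,0,1],
    [0,0,0.03,0,1],
    [0,0,0.025,0,1],
    [0,0,0,0,1],
    [0,0,0,0,1]
  ]
}}

```text
time_s: 4.45
eef_pos: [413.9, 221.1, 49.5]
orientation: [[-0.688, -0.725, -0.0], [-0.725, 0.688, -0.0], [0.0, 0.0, -1.0]]
ft_force: [-0.2, 0.4, 0.4]
width: 0.1
finger_force: 0.0
```

>>> {"method": "move_arm", "body": {
  "commands": [
    [0,0.012,0,0,1],
    [0,0.012,0,0,1],
    [0,0.012,0,0,1],
    [0,0.012,0,0,1],
    [0,0.012,0,0,1]
  ]
}}

```text
time_s: 4.95
eef_pos: [405.1, 229.6, 49.6]
orientation: [[-0.688, -0.726, 0.0], [-0.726, 0.688, 0.0], [-0.0, 0.0, -1.0]]
ft_force: [0.0, -0.7, 0.8]
width: 0.8
finger_force: 0.4
```

>>> {"method": "move_arm", "body": {
  "commands": [
    [0,0.012,0,0,1],
    [0,0.012,0,0,1],
    [0,0.012,0,0,1],
    [0,0.012,0,0,1]
  ]
}}

```text
time_s: 5.35
eef_pos: [398.2, 236.1, 49.6]
orientation: [[-0.688, -0.725, 0.0], [-0.725, 0.688, 0.0], [-0.0, -0.0, -1.0]]
ft_force: [0.4, -0.8, 2.0]
width: 0.4
finger_force: 0.6
```

>>> {"method": "move_arm", "body": {
  "commands": [
    [0,0.012,0,0,1],
    [0,0.012,0,0,1],
    [0,0.012,0,0,1],
    [0,0.012,0,0,1]
  ]
}}

```text
time_s: 5.75
eef_pos: [391.2, 242.7, 49.6]
orientation: [[-0.688, -0.726, 0.0], [-0.726, 0.688, 0.0], [-0.0, 0.0, -1.0]]
ft_force: [1.1, -0.9, 0.2]
width: 0.3
finger_force: 0.6
```

```bash
cat >> h.py <<'E'
def jars():
    im=ctrl.camera("wrist");P=ctrl.camera_params("wrist")
    k,l,st,ce=cv2.connectedComponentsWithStats(blue(im))
    for i in range(1,k):
        if st[i,4]>150:
            c,_=cv2.findContours((l==i).astype(np.uint8),0,cv2.CHAIN_APPROX_NONE); cc,r=cv2.minEnclosingCircle(c[0]); print("jar px",np.round(cc),"r",round(r,1),"mag",w2m(ray(P,*cc,52)))
    return im
E
python3 - <<'E'
from h import *
go((0,0),50); jars()
E
```

```text
pos [391.2  242.72  49.57] mag [-28.91 -21.53] F [ 1.1  -0.9   0.22] yaw 136.5115307915002 shift mm [  5.2  -35.67  -0.43] frac [ 0.03 -0.18 -0.  ]
jar px [320. 246.] r 17.4 mag [-33.79 -45.9 ]
jar px [353. 252.] r 15.2 mag [-47.04 -55.07]
jar px [461. 344.] r 47.9 mag [-127.12  -60.35]
```

>>> {"method": "move_arm", "body": {
  "commands": [
    [0,0.008,0,0,1],
    [0,0.008,0,0,1],
    [0,0.008,0,0,1]
  ]
}}

```text
time_s: 6.1
eef_pos: [387.8, 245.9, 49.5]
orientation: [[-0.688, -0.725, -0.0], [-0.725, 0.688, 0.0], [-0.0, 0.0, -1.0]]
ft_force: [0.6, -1.1, 0.3]
width: 0.7
finger_force: 0.6
```

>>> {"method": "move_arm", "body": {
  "commands": [
    [0,0.006,0,0,1],
    [0,0.006,0,0,1]
  ]
}}

```text
time_s: 6.3
eef_pos: [386.0, 247.6, 49.6]
orientation: [[-0.688, -0.726, 0.0], [-0.726, 0.688, 0.0], [-0.0, 0.0, -1.0]]
ft_force: [1.4, -0.3, -0.1]
width: 0.5
finger_force: 0.6
```

>>> {"method": "move_arm", "body": {
  "commands": [
    [0,0.006,0,0,1],
    [0,0.006,0,0,1]
  ]
}}

```text
time_s: 6.5
eef_pos: [384.3, 249.2, 49.5]
orientation: [[-0.688, -0.725, 0.0], [-0.725, 0.688, 0.0], [-0.0, 0.0, -1.0]]
ft_force: [1.0, -1.1, 1.0]
width: 0.6
finger_force: 0.6
```

>>> {"method": "move_arm", "body": {
  "commands": [
    [0,0.006,0,0,1],
    [0,0.006,0,0,1]
  ]
}}

```text
time_s: 6.7
eef_pos: [382.5, 250.9, 49.5]
orientation: [[-0.688, -0.725, -0.0], [-0.725, 0.688, 0.0], [-0.0, 0.0, -1.0]]
ft_force: [-0.3, 0.1, 1.3]
width: 0.3
finger_force: 0.6
```

>>> {"method": "move_arm", "body": {
  "commands": [
    [0,0.006,0,0,1],
    [0,0.006,0,0,1]
  ]
}}

```text
time_s: 6.9
eef_pos: [380.8, 252.5, 49.5]
orientation: [[-0.688, -0.726, -0.0], [-0.726, 0.688, 0.0], [0.0, 0.0, -1.0]]
ft_force: [0.6, -0.8, 0.6]
width: 0.4
finger_force: 0.6
```

>>> {"method": "move_arm", "body": {
  "commands": [
    [0,0.006,0,0,1],
    [0,0.006,0,0,1]
  ]
}}

```text
time_s: 7.1
eef_pos: [379.0, 254.2, 49.5]
orientation: [[-0.688, -0.726, -0.0], [-0.726, 0.688, 0.0], [-0.0, 0.0, -1.0]]
ft_force: [0.6, -0.8, 1.1]
width: 0.3
finger_force: 0.6
```

>>> {"method": "move_arm", "body": {
  "commands": [
    [0,0.005,0,0,1],
    [0,0.005,0,0,1]
  ]
}}

```text
time_s: 7.3
eef_pos: [377.6, 255.6, 49.5]
orientation: [[-0.688, -0.726, 0.0], [-0.726, 0.688, 0.0], [-0.0, 0.0, -1.0]]
ft_force: [-0.1, -1.0, 0.6]
width: 0.9
finger_force: 0.6
```

>>> {"method": "move_arm", "body": {
  "commands": [
    [0,0.005,0,0,1]
  ]
}}

```text
time_s: 7.4
eef_pos: [376.9, 256.3, 49.6]
orientation: [[-0.688, -0.726, 0.0], [-0.726, 0.688, 0.0], [-0.0, 0.0, -1.0]]
ft_force: [0.9, -0.3, 1.2]
width: 0.8
finger_force: 0.6
```

>>> {"method": "move_arm", "body": {
  "commands": [
    [0,0.005,0,0,1]
  ]
}}

```text
time_s: 7.5
eef_pos: [376.2, 257.0, 49.5]
orientation: [[-0.688, -0.725, -0.0], [-0.725, 0.688, 0.0], [-0.0, 0.0, -1.0]]
ft_force: [0.3, -1.1, 0.9]
width: 0.4
finger_force: 0.6
```

```bash
python3 - <<'E'
from h import *
go((0,0),50); im=jars(); a=ctrl.camera("side")
cv2.imwrite("pics/push.png",cv2.resize(np.hstack([cv2.resize(a[110:260,190:340],(560,560)),cv2.resize(im,(747,560))]),(800,343))[:,:,::-1])
E
```

```text
pos [376.16 256.97  49.55] mag [-43.57 -36.18] F [ 0.26 -1.08  0.94] yaw 136.50795581150737 shift mm [  5.18 -56.39  -0.45] frac [ 0.03 -0.28 -0.  ]
jar px [322. 250.] r 18.9 mag [-50.46 -59.64]
jar px [353. 251.] r 15.3 mag [-61.3  -69.71]
jar px [446. 338.] r 34.2 mag [-132.92  -71.83]
jar px [276. 342.] r 12.7 mag [-71.12  -6.69]
```

View pics/push.png

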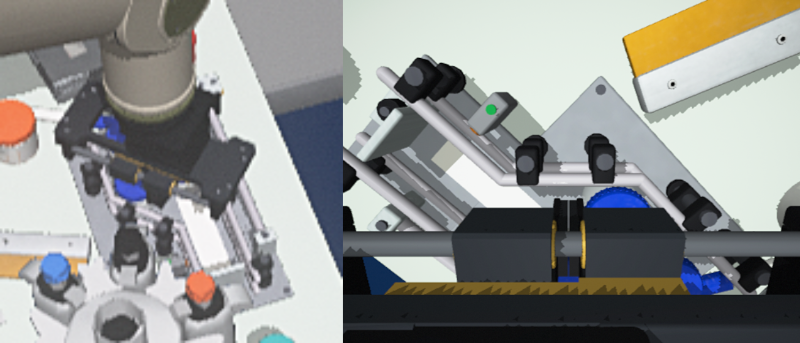

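The jar (wrist half, px ~(618,205)) is still being carried along the shoulder, with the outer rail just ahead. I'll go on by small steps.

>>> {"method": "move_arm", "body": {
  "commands": [
    [0,0.005,0,0,1]
  ]
}}

```text
time_s: 7.7
eef_pos: [375.5, 257.5, 49.5]
orientation: [[-0.688, -0.725, 0.0], [-0.725, 0.688, 0.0], [-0.0, -0.0, -1.0]]
ft_force: [0.9, -0.9, -0.0]
width: 0.7
finger_force: 0.6
```

>>> {"method": "move_arm", "body": {
  "commands": [
    [0,0.005,0,0,1]
  ]
}}

```text
time_s: 7.8
eef_pos: [374.8, 258.3, 49.6]
orientation: [[-0.688, -0.725, 0.0], [-0.725, 0.688, 0.0], [-0.0, 0.0, -1.0]]
ft_force: [1.4, -0.5, 0.6]
width: 0.5
finger_force: 0.6
```

>>> {"method": "move_arm", "body": {
  "commands": [
    [0,0.005,0,0,1]
  ]
}}

```text
time_s: 7.9
eef_pos: [374.0, 259.0, 49.5]
orientation: [[-0.688, -0.726, -0.0], [-0.726, 0.688, 0.0], [-0.0, 0.0, -1.0]]
ft_force: [0.6, -1.5, 1.1]
width: 0.4
finger_force: 0.6
```

>>> {"method": "move_arm", "body": {
  "commands": [
    [0,0.004,0,0,1]
  ]
}}

```text
time_s: 8.0
eef_pos: [373.4, 259.6, 49.6]
orientation: [[-0.688, -0.726, -0.0], [-0.726, 0.688, 0.0], [-0.0, 0.0, -1.0]]
ft_force: [0.6, -1.0, 0.5]
width: 0.4
finger_force: 0.6
```

>>> {"method": "move_arm", "body": {
  "commands": [
    [0,0.004,0,0,1]
  ]
}}

```text
time_s: 8.1
eef_pos: [373.0, 260.1, 49.6]
orientation: [[-0.688, -0.725, 0.0], [-0.725, 0.688, 0.0], [-0.0, -0.0, -1.0]]
ft_force: [3.7, -1.2, 0.1]
width: 0.4
finger_force: 1.7
```

>>> {"method": "move_arm", "body": {
  "commands": [
    [0,0.004,0,0,1]
  ]
}}

```text
time_s: 8.2
eef_pos: [373.0, 260.5, 49.7]
orientation: [[-0.688, -0.725, 0.001], [-0.725, 0.688, 0.0], [-0.001, -0.001, -1.0]]
ft_force: [5.5, -2.5, -0.1]
width: 0.5
finger_force: 3.0
```

>>> {"method": "move_arm", "body": {
  "commands": [
    [0,0.004,0,0,1]
  ]
}}

```text
time_s: 8.3
eef_pos: [373.0, 260.9, 49.8]
orientation: [[-0.689, -0.725, 0.002], [-0.725, 0.689, 0.0], [-0.002, -0.001, -1.0]]
ft_force: [7.6, -2.9, 0.1]
width: 0.6
finger_force: 4.1
```

Felt: the force rose from 1 N to 8 N, square off the outer rail. Back off, then lift.

>>> {"method": "move_arm", "body": {
  "commands": [
    [0,-0.01,0,0,1],
    [0,-0.03,0,0,1],
    [0,-0.04,0,0,1],
    [0,0,-0.1,0,1],
    [0,0,-0.2,0,1],
    [0,0,-0.2,0,1],
    [0,0,-0.2,0,1],
    [0,0,0,0,1]
  ]
}}

```text
time_s: 9.1
eef_pos: [385.6, 251.4, 194.6]
orientation: [[-0.689, -0.725, 0.006], [-0.725, 0.689, 0.006], [-0.008, -0.0, -1.0]]
ft_force: [-0.9, 0.4, -0.7]
width: 0.3
finger_force: 0.0
```

>>> {"method": "move_arm", "body": {
  "commands": [
    [-0.15,-0.15,-0.1,0.02,0],
    [-0.15,-0.15,-0.1,0.02,0],
    [0,0,0,0.02,0],
    [0,0,0,0.02,0],
    [0,0,0,0.02,0],
    [0,0,0,0.02,0],
    [0,0,0,0.01,0],
    [0,0,0,0,0]
  ]
}}

```text
time_s: 9.9
eef_pos: [467.9, 246.6, 228.8]
orientation: [[-1.0, 0.006, -0.001], [0.006, 1.0, -0.0], [0.001, -0.0, -1.0]]
ft_force: [0.1, 0.3, -0.1]
width: 56.8
finger_force: 0.0
```

```bash
python3 - <<'E'
from h import *
ctrl.camera("wrist"); go((-150,0),150); print(ctrl.get_state()["width"]); im=jars()
P=ctrl.camera_params("wrist"); 
for d in ctrl.recognise("wrist","follower_knob"): print(d, proj(P,d["xyz"]),w2m(d["xyz"]))
m=ctrl.outline_of("wrist","follower_knob")
cv2.imwrite("pics/k.png",im[:,:,::-1])
E
```

```text
pos [467.91 246.69 228.91] mag [-30.81  55.26] F [-0.84  0.43  0.21] yaw 89.79373923624037 shift mm [ 58.82 117.48  78.9 ] frac [0.29 0.59 0.39]
60.63646669062905
jar px [314.  66.] r 25.3 mag [-67.61 -59.01]
jar px [419.  68.] r 24.5 mag [-163.56  -53.81]
jar px [374.  75.] r 24.9 mag [-122.63  -49.54]
jar px [316. 132.] r 22.5 mag [-69.58   0.4 ]
jar px [363. 133.] r 23.0 mag [-114.86    2.21]
{'xyz': [424.2, 361.9, 65.8], 'p': 0.7} [400.66 146.14] [-147.16   14.68]
```

View pics/k.png

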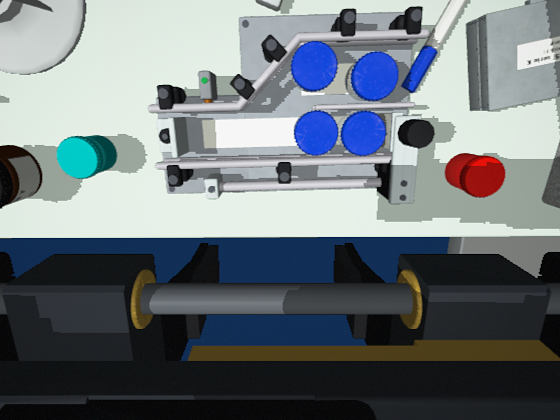

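Jar_block now sits in the bay at (314,66) by the rail; lead (316,132), last (363,133), knob (416,133).

```bash
python3 - <<'E'
from h import *
im=cv2.imread("pics/k.png"); P=ctrl.camera_params("wrist")
m=(im.max(2)<45).astype(np.uint8); m[:,:392]=0;m[:112]=0;m[155:]=0;m[:,445:]=0
k,l,st,ce=cv2.connectedComponentsWithStats(m)
for i in range(1,k):
    if st[i,4]>50:
        print(ce[i],st[i])
        for z in (71,84,96): w=ray(P,*ce[i],z); print(z,w,w2m(w))
for n in["side","scene"]:
    ctrl.camera(n)
    for d in ctrl.recognise(n,"follower_knob"): print(n,d,w2m(d["xyz"]))
E
```

```text
[415.72 132.72] [398 120  36  28 789]
71 [411.86 372.72  71.  ] [-158.31    2.64]
84 [411.05 367.45  84.  ] [-153.06    1.68]
96 [410.3  362.58  96.  ] [-148.21    0.8 ]
side {'xyz': [429.4, 362.4, 67.4], 'p': 0.88} [-147.52   19.89]
scene {'xyz': [429.8, 353.8, 63.7], 'p': 0.56} [-138.91   20.06]
```

>>> {"method": "move_arm", "body": {
  "commands": [
    [0.0726,0.149,0.09,0,0],
    [0.0726,0.149,0.09,0,0],
    [0.0726,0.149,0.09,0,0],
    [0.0726,0.149,0.09,0,0],
    [0,0,0,0,0],
    [0,0,0,0,0]
  ]
}}

```text
time_s: 10.9
eef_pos: [410.0, 366.8, 157.1]
orientation: [[-1.0, 0.003, -0.001], [0.003, 1.0, -0.001], [0.001, -0.001, -1.0]]
ft_force: [0.4, -0.4, -0.4]
width: 86.8
finger_force: 0.0
```

```bash
python3 - <<'E'
from h import *
s=ctrl.get_state(); R=s["orientation"]; print(s["eef_pos"],s["ft_force"],R.T@(np.array([410.5,366,77.5])-s["eef_pos"])/200,s["q"])
E
```

```text
[410.02 366.78 157.14] [ 0.39 -0.41 -0.37] [-0.  -0.   0.4] [-55.49  12.6   10.15 101.17  -2.39  66.49  45.2 ]
```

>>> {"method": "move_arm", "body": {
  "commands": [
    [0,0,0.1,0,0],
    [0,0,0.1,0,0],
    [0,0,0.08,0,0],
    [0,0,0.06,0,0],
    [0,0,0.03,0,0],
    [0,0,0.025,0,0],
    [0,0,0,0,0]
  ]
}}

```text
time_s: 11.6
eef_pos: [410.7, 366.4, 78.5]
orientation: [[-1.0, 0.005, 0.0], [0.005, 1.0, 0.0], [-0.0, 0.0, -1.0]]
ft_force: [-0.6, 1.1, -0.3]
width: 87.2
finger_force: 0.0
```

>>> {"method": "move_arm", "body": {
  "commands": [
    [0,0,0,0,0.5],
    [0,0,0,0,0.6],
    [0,0,0,0,0.65]
  ],
  "squeeze": 15
}}

```text
time_s: 11.9
eef_pos: [410.7, 366.8, 79.0]
orientation: [[-1.0, 0.005, 0.0], [0.005, 1.0, 0.001], [-0.0, 0.001, -1.0]]
ft_force: [0.3, -0.5, -0.8]
width: 70.5
finger_force: 0.0
```

>>> {"method": "move_arm", "body": {
  "commands": [
    [0,0,0,0,1],
    [0,0,0,0,1],
    [0,0,0,0,1],
    [0,0,0,0,1]
  ]
}}

```text
time_s: 12.3
eef_pos: [410.5, 366.6, 78.6]
orientation: [[-1.0, 0.005, 0.0], [0.005, 1.0, 0.0], [-0.0, 0.0, -1.0]]
ft_force: [0.9, -0.4, 0.0]
width: 38.8
finger_force: 0.0
```

>>> {"method": "move_arm", "body": {
  "commands": [
    [0,0,0,0,1],
    [0,0,0,0,1],
    [0,0,0,0,1]
  ]
}}

```text
time_s: 12.6
eef_pos: [410.5, 367.1, 78.6]
orientation: [[-1.0, 0.005, 0.0], [0.005, 1.0, 0.001], [-0.0, 0.001, -1.0]]
ft_force: [0.9, 3.1, -2.6]
width: 23.6
finger_force: 15.0
```

>>> {"method": "move_arm", "body": {
  "commands": [
    [-0.0003,-0.01,0,0,1],
    [-0.0003,-0.01,0,0,1],
    [-0.0003,-0.01,0,0,1],
    [-0.0003,-0.01,0,0,1]
  ]
}}

```text
time_s: 13.0
eef_pos: [410.7, 359.9, 78.6]
orientation: [[-1.0, 0.004, 0.001], [0.004, 1.0, 0.002], [-0.001, 0.002, -1.0]]
ft_force: [2.0, 6.9, -5.4]
width: 23.3
finger_force: 15.0
```

>>> {"method": "move_arm", "body": {
  "commands": [
    [-0.0004,-0.012,0,0,1],
    [-0.0004,-0.012,0,0,1],
    [-0.0004,-0.012,0,0,1],
    [-0.0004,-0.012,0,0,1]
  ]
}}

```text
time_s: 13.4
eef_pos: [410.9, 350.3, 78.6]
orientation: [[-1.0, 0.004, 0.001], [0.004, 1.0, 0.002], [-0.001, 0.002, -1.0]]
ft_force: [1.5, 7.6, -4.8]
width: 23.9
finger_force: 15.0
```

>>> {"method": "move_arm", "body": {
  "commands": [
    [-0.0004,-0.012,0,0,1],
    [-0.0004,-0.012,0,0,1],
    [-0.0004,-0.012,0,0,1],
    [-0.0004,-0.012,0,0,1]
  ]
}}

```text
time_s: 13.8
eef_pos: [411.1, 340.7, 78.6]
orientation: [[-1.0, 0.004, 0.001], [0.004, 1.0, 0.002], [-0.001, 0.002, -1.0]]
ft_force: [1.1, 6.5, -5.5]
width: 23.7
finger_force: 15.0
```

>>> {"method": "move_arm", "body": {
  "commands": [
    [-0.0004,-0.012,0,0,1],
    [-0.0004,-0.012,0,0,1],
    [-0.0004,-0.012,0,0,1],
    [-0.0004,-0.012,0,0,1],
    [-0.0004,-0.012,0,0,1]
  ]
}}

```text
time_s: 14.3
eef_pos: [411.4, 328.7, 78.6]
orientation: [[-1.0, 0.004, 0.001], [0.004, 1.0, 0.002], [-0.001, 0.002, -1.0]]
ft_force: [1.7, 7.8, -6.3]
width: 23.6
finger_force: 15.0
```

>>> {"method": "move_arm", "body": {
  "commands": [
    [-0.0004,-0.012,0,0,1],
    [-0.0004,-0.012,0,0,1],
    [-0.0004,-0.012,0,0,1],
    [-0.0004,-0.012,0,0,1],
    [-0.0004,-0.012,0,0,1]
  ]
}}

```text
time_s: 14.8
eef_pos: [411.7, 316.7, 78.6]
orientation: [[-1.0, 0.004, 0.001], [0.004, 1.0, 0.002], [-0.001, 0.002, -1.0]]
ft_force: [1.0, 7.3, -5.1]
width: 23.4
finger_force: 15.0
```

>>> {"method": "move_arm", "body": {
  "commands": [
    [-0.0004,-0.012,0,0,1],
    [-0.0004,-0.012,0,0,1],
    [-0.0004,-0.012,0,0,1],
    [-0.0004,-0.012,0,0,1],
    [-0.0004,-0.012,0,0,1]
  ]
}}

```text
time_s: 15.3
eef_pos: [412.0, 304.7, 78.6]
orientation: [[-1.0, 0.004, 0.001], [0.004, 1.0, 0.002], [-0.001, 0.002, -1.0]]
ft_force: [1.3, 7.6, -5.0]
width: 23.8
finger_force: 15.0
```

>>> {"method": "move_arm", "body": {
  "commands": [
    [-0.0004,-0.012,0,0,1],
    [-0.0004,-0.012,0,0,1],
    [-0.0004,-0.012,0,0,1],
    [-0.0004,-0.012,0,0,1],
    [-0.0004,-0.012,0,0,1]
  ]
}}

```text
time_s: 15.8
eef_pos: [412.3, 292.7, 78.6]
orientation: [[-1.0, 0.004, 0.0], [0.004, 1.0, 0.002], [-0.0, 0.002, -1.0]]
ft_force: [1.7, 7.2, -5.1]
width: 22.9
finger_force: 15.0
```

>>> {"method": "move_arm", "body": {
  "commands": [
    [-0.0004,-0.012,0,0,1],
    [-0.0004,-0.012,0,0,1],
    [-0.0004,-0.012,0,0,1],
    [-0.0004,-0.012,0,0,1],
    [-0.0004,-0.012,0,0,1]
  ]
}}

```text
time_s: 16.3
eef_pos: [412.6, 280.7, 78.6]
orientation: [[-1.0, 0.004, 0.0], [0.004, 1.0, 0.002], [-0.0, 0.002, -1.0]]
ft_force: [0.6, 7.0, -4.3]
width: 23.6
finger_force: 15.0
```

```bash
python3 - <<'E'
from h import *
go((-40,0),78); im=jars(); a=ctrl.camera("scene")
cv2.imwrite("pics/lane.png",cv2.resize(np.hstack([cv2.resize(a[125:255,210:340],(560,560)),cv2.resize(im,(747,560))]),(800,343))[:,:,::-1])
E
```

```text
pos [412.57 280.71  78.59] mag [-66.31   0.86] F [ 0.57  7.02 -4.32] yaw 89.77588971308033 shift mm [  0.05 -26.32   0.54] frac [ 0.   -0.13  0.  ]
jar px [412. 141.] r 76.1 mag [-138.53  -57.15]
jar px [278. 141.] r 40.5 mag [-67.89 -59.42]
jar px [142. 245.] r 36.0 mag [11.81 -2.97]
jar px [214. 244.] r 34.8 mag [-29.71  -2.48]
```

View pics/lane.png

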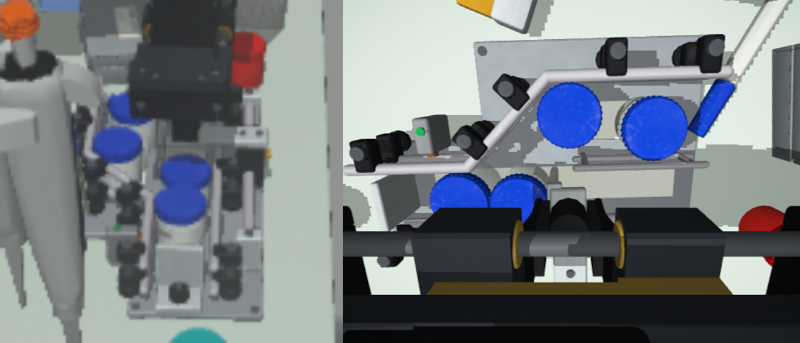

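Both queued jars are in the lane, touching (wrist half px (460,200),(520,200)); the block jar stays put at the shoulder's end (570,115). Slow down now.

>>> {"method": "move_arm", "body": {
  "commands": [
    [-0.0002,-0.008,0,0,1],
    [-0.0002,-0.008,0,0,1],
    [-0.0002,-0.008,0,0,1],
    [-0.0002,-0.008,0,0,1],
    [-0.0002,-0.008,0,0,1],
    [-0.0002,-0.008,0,0,1]
  ]
}}

```text
time_s: 17.0
eef_pos: [412.8, 271.1, 78.6]
orientation: [[-1.0, 0.004, 0.0], [0.004, 1.0, 0.002], [-0.0, 0.002, -1.0]]
ft_force: [1.1, 7.0, -4.8]
width: 23.5
finger_force: 15.0
```

>>> {"method": "move_arm", "body": {
  "commands": [
    [-0.0002,-0.005,0,0,1],
    [-0.0002,-0.005,0,0,1]
  ]
}}

```text
time_s: 17.2
eef_pos: [412.9, 269.1, 78.6]
orientation: [[-1.0, 0.004, 0.0], [0.004, 1.0, 0.002], [-0.0, 0.002, -1.0]]
ft_force: [-0.6, 7.7, -4.8]
width: 23.4
finger_force: 15.0
```

>>> {"method": "move_arm", "body": {
  "commands": [
    [-0.0002,-0.005,0,0,1],
    [-0.0002,-0.005,0,0,1]
  ]
}}

```text
time_s: 17.4
eef_pos: [412.9, 267.1, 78.6]
orientation: [[-1.0, 0.004, 0.0], [0.004, 1.0, 0.002], [-0.0, 0.002, -1.0]]
ft_force: [-0.1, 7.5, -3.6]
width: 23.7
finger_force: 15.0
```

>>> {"method": "move_arm", "body": {
  "commands": [
    [-0.0002,-0.005,0,0,1],
    [-0.0002,-0.005,0,0,1]
  ]
}}

```text
time_s: 17.6
eef_pos: [413.0, 265.2, 78.6]
orientation: [[-1.0, 0.004, 0.0], [0.004, 1.0, 0.002], [-0.0, 0.002, -1.0]]
ft_force: [-0.1, 6.6, -5.2]
width: 23.7
finger_force: 15.0
```

>>> {"method": "move_arm", "body": {
  "commands": [
    [-0.0002,-0.005,0,0,1],
    [-0.0002,-0.005,0,0,1]
  ]
}}

```text
time_s: 17.8
eef_pos: [413.0, 263.1, 78.6]
orientation: [[-1.0, 0.004, 0.0], [0.004, 1.0, 0.002], [-0.0, 0.002, -1.0]]
ft_force: [0.5, 7.2, -3.9]
width: 23.1
finger_force: 15.0
```

>>> {"method": "move_arm", "body": {
  "commands": [
    [-0.0002,-0.005,0,0,1],
    [-0.0002,-0.005,0,0,1]
  ]
}}

```text
time_s: 18.0
eef_pos: [413.1, 261.1, 78.6]
orientation: [[-1.0, 0.004, 0.0], [0.004, 1.0, 0.002], [-0.0, 0.002, -1.0]]
ft_force: [-0.1, 7.1, -4.8]
width: 23.1
finger_force: 15.0
```

>>> {"method": "move_arm", "body": {
  "commands": [
    [-0.0002,-0.005,0,0,1],
    [-0.0002,-0.005,0,0,1]
  ]
}}

```text
time_s: 18.2
eef_pos: [413.1, 259.1, 78.6]
orientation: [[-1.0, 0.004, 0.0], [0.004, 1.0, 0.002], [-0.0, 0.002, -1.0]]
ft_force: [0.7, 6.7, -4.4]
width: 23.4
finger_force: 15.0
```

>>> {"method": "move_arm", "body": {
  "commands": [
    [-0.0002,-0.005,0,0,1],
    [-0.0002,-0.005,0,0,1]
  ]
}}

```text
time_s: 18.4
eef_pos: [413.2, 257.1, 78.6]
orientation: [[-1.0, 0.004, 0.0], [0.004, 1.0, 0.002], [-0.0, 0.002, -1.0]]
ft_force: [-0.7, 7.2, -4.9]
width: 23.3
finger_force: 15.0
```

>>> {"method": "move_arm", "body": {
  "commands": [
    [-0.0002,-0.004,0,0,1],
    [-0.0002,-0.004,0,0,1]
  ]
}}

```text
time_s: 18.6
eef_pos: [413.2, 255.6, 78.6]
orientation: [[-1.0, 0.004, -0.0], [0.004, 1.0, 0.002], [0.0, 0.002, -1.0]]
ft_force: [-0.3, 7.5, -3.9]
width: 23.3
finger_force: 15.0
```

>>> {"method": "move_arm", "body": {
  "commands": [
    [-0.0002,-0.004,0,0,1],
    [-0.0002,-0.004,0,0,1]
  ]
}}

```text
time_s: 18.8
eef_pos: [413.3, 254.0, 78.6]
orientation: [[-1.0, 0.004, -0.0], [0.004, 1.0, 0.002], [0.0, 0.002, -1.0]]
ft_force: [-0.3, 6.4, -3.1]
width: 23.1
finger_force: 15.0
```

>>> {"method": "move_arm", "body": {
  "commands": [
    [-0.0002,-0.004,0,0,1],
    [-0.0002,-0.004,0,0,1]
  ]
}}

```text
time_s: 19.0
eef_pos: [413.3, 252.4, 78.6]
orientation: [[-1.0, 0.004, -0.0], [0.004, 1.0, 0.002], [0.0, 0.002, -1.0]]
ft_force: [-0.6, 6.8, -3.6]
width: 23.5
finger_force: 15.0
```

>>> {"method": "move_arm", "body": {
  "commands": [
    [-0.0002,-0.004,0,0,1]
  ]
}}

```text
time_s: 19.1
eef_pos: [413.3, 251.5, 78.6]
orientation: [[-1.0, 0.004, -0.0], [0.004, 1.0, 0.002], [0.0, 0.002, -1.0]]
ft_force: [-1.9, 7.7, -3.5]
width: 23.5
finger_force: 15.0
```

>>> {"method": "move_arm", "body": {
  "commands": [
    [-0.0002,-0.004,0,0,1]
  ]
}}

```text
time_s: 19.2
eef_pos: [413.3, 250.8, 78.6]
orientation: [[-1.0, 0.004, -0.0], [0.004, 1.0, 0.002], [0.0, 0.002, -1.0]]
ft_force: [-1.0, 7.4, -3.3]
width: 23.8
finger_force: 15.0
```

>>> {"method": "move_arm", "body": {
  "commands": [
    [-0.0002,-0.004,0,0,1]
  ]
}}

```text
time_s: 19.3
eef_pos: [413.4, 250.0, 78.6]
orientation: [[-1.0, 0.004, -0.0], [0.004, 1.0, 0.002], [0.0, 0.002, -1.0]]
ft_force: [-1.0, 6.6, -3.6]
width: 23.7
finger_force: 15.0
```

>>> {"method": "move_arm", "body": {
  "commands": [
    [-0.0002,-0.004,0,0,1]
  ]
}}

```text
time_s: 19.4
eef_pos: [413.4, 249.2, 78.6]
orientation: [[-1.0, 0.004, -0.0], [0.004, 1.0, 0.002], [0.0, 0.002, -1.0]]
ft_force: [-1.2, 6.8, -3.2]
width: 23.7
finger_force: 15.0
```

>>> {"method": "move_arm", "body": {
  "commands": [
    [-0.0002,-0.004,0,0,1]
  ]
}}

```text
time_s: 19.5
eef_pos: [413.4, 248.3, 78.6]
orientation: [[-1.0, 0.004, -0.0], [0.004, 1.0, 0.002], [0.0, 0.002, -1.0]]
ft_force: [-0.3, 7.1, -2.4]
width: 23.4
finger_force: 15.0
```

>>> {"method": "move_arm", "body": {
  "commands": [
    [-0.0002,-0.004,0,0,1]
  ]
}}

```text
time_s: 19.6
eef_pos: [413.4, 247.6, 78.6]
orientation: [[-1.0, 0.004, -0.0], [0.004, 1.0, 0.002], [0.0, 0.002, -1.0]]
ft_force: [-1.2, 7.7, -3.8]
width: 23.5
finger_force: 15.0
```

>>> {"method": "move_arm", "body": {
  "commands": [
    [-0.0002,-0.004,0,0,1]
  ]
}}

```text
time_s: 19.7
eef_pos: [413.4, 247.4, 78.6]
orientation: [[-1.0, 0.003, -0.0], [0.003, 1.0, 0.003], [0.0, 0.003, -1.0]]
ft_force: [-0.5, 11.6, -7.3]
width: 23.6
finger_force: 15.0
```

>>> {"method": "move_arm", "body": {
  "commands": [
    [-0.0002,-0.004,0,0,1]
  ]
}}

```text
time_s: 19.8
eef_pos: [413.4, 247.2, 78.6]
orientation: [[-1.0, 0.003, 0.0], [0.003, 1.0, 0.004], [-0.0, 0.004, -1.0]]
ft_force: [0.3, 14.5, -7.7]
width: 23.2
finger_force: 15.0
```

>>> {"method": "move_arm", "body": {
  "commands": [
    [-0.0002,-0.004,0,0,1]
  ]
}}

```text
time_s: 19.9
eef_pos: [413.4, 247.0, 78.6]
orientation: [[-1.0, 0.003, 0.0], [0.003, 1.0, 0.004], [-0.0, 0.004, -1.0]]
ft_force: [0.4, 17.4, -10.1]
width: 23.4
finger_force: 15.0
```

Contact with the end stop was felt: 7 → 17 N, so about 10 N in the queue. I'll ease the arm off a little so the brake holds the pressure, then open.

>>> {"method": "move_arm", "body": {
  "commands": [
    [0,0.005,0,0,1],
    [0,0.004,0,0,1],
    [0,0,0,0,1]
  ]
}}

```text
time_s: 20.2
eef_pos: [413.5, 247.1, 78.6]
orientation: [[-1.0, 0.004, -0.0], [0.004, 1.0, 0.002], [0.0, 0.002, -1.0]]
ft_force: [-1.6, 7.9, -3.8]
width: 23.6
finger_force: 15.0
```

>>> {"method": "move_arm", "body": {
  "commands": [
    [0,0,0,0,0.5],
    [0,0,0,0,0.4],
    [0,0,0,0,0.3],
    [0,0,0,0,0.3]
  ]
}}

```text
time_s: 20.6
eef_pos: [414.3, 245.2, 78.6]
orientation: [[-1.0, 0.006, 0.0], [0.006, 1.0, -0.0], [-0.0, -0.0, -1.0]]
ft_force: [0.2, -0.7, 0.4]
width: 47.4
finger_force: 0.0
```

>>> {"method": "move_arm", "body": {
  "commands": [
    [0,0,-0.05,0,0.3],
    [0,0,-0.1,0,0.3],
    [0,0,-0.2,0,0.3],
    [0,0,-0.2,0,0.3],
    [-0.1,0.1,-0.15,0,0.3],
    [-0.2,0.1,0,0,0.3],
    [0,0,0,0,0.3],
    [0,0,0,0,0.3]
  ]
}}

```text
time_s: 21.4
eef_pos: [474.6, 285.0, 218.3]
orientation: [[-1.0, 0.006, -0.001], [0.006, 1.0, -0.001], [0.001, -0.001, -1.0]]
ft_force: [-0.4, -0.7, 0.2]
width: 60.9
finger_force: 0.0
```

```bash
python3 - <<'E'
from h import *
ctrl.camera("side"); go((0,0),78); im=jars(); a=ctrl.camera("scene")
cv2.imwrite("pics/end.png",cv2.resize(np.hstack([cv2.resize(a[125:255,210:340],(560,560)),cv2.resize(im,(747,560))]),(800,343))[:,:,::-1])
E
```

```text
pos [474.09 284.75 218.55] mag [-68.69  62.46] F [-0.99 -0.91  1.14] yaw 89.68395226613379 shift mm [ 60.12 -70.59 140.64] frac [ 0.3  -0.35  0.7 ]
jar px [272.  57.] r 26.2 mag [-67.94 -58.94]
jar px [385.  60.] r 25.1 mag [-167.72  -53.06]
jar px [336.  68.] r 26.0 mag [-124.44  -48.43]
jar px [175. 130.] r 45.2 mag [24.08  0.98]
```

View pics/end.png

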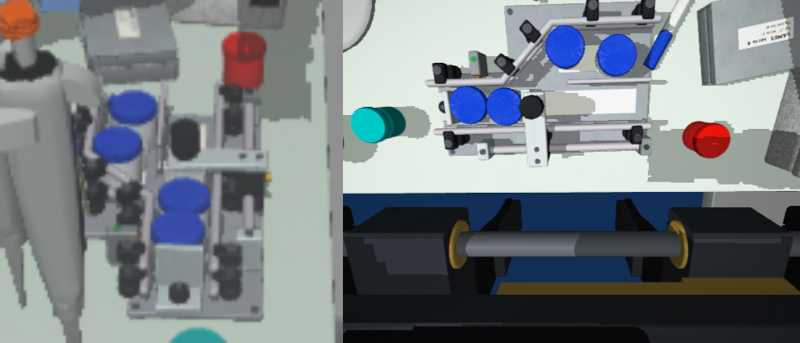

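The picture shows both queued jars snug between the end stop (445,105) and the paddle, next to the knob at (532,107). The block jar is at (565,47) against the rail and shoulder, the side jar is unmoved at (617,55), and the robot is clear of everything.

```bash
python3 -c "
from workcell import ctrl
print(ctrl.sign_off())"
```

```text
the job is handed in; nothing more can be done
None
```

The job is done and handed in at about 21 s: the blocking jar is firm against the bay's outer rail (felt at about 8 N), and the two queued jars were pressed to about 10 N between end stop and paddle before I let go, leaving the brake to hold them under light pressure; the fourth jar is unmoved, but no verdict was returned.

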